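# Check a setting feeler on the bench thickness gauge

## Robot

A 6-joint arm with a two-finger parallel gripper is mounted at the origin on a cart in front of the work surface, level with it; the furniture and walls round the work are solid. World frame = base frame: x ahead of the robot, y to its left, z up, the work surface at z = 0. Lengths are in m, angles in rad, forces in N, time in s.
With the tool pointing down it reaches from about 0.275 to 0.825 m from the base axis. Payload 4.9 kg.
Tool frame: the origin (TCP) lies between the finger pads; the fingertips stand 19 mm ahead of it and the grasp point (between the pads) is the TCP; z points along the fingers, y is the line along which they close (so a half turn about z gives the same grasp; the last joint's range is limited). The gripper opens to 85 mm and grips with 20 to 120 N. Pads are 22 mm wide; open, the fingers measure 114 mm over their backs; the gripper's body (76 mm by 85 mm) begins 54 mm behind the grasp point. The pads swing forward as they close: fully open they stand 13 mm farther back than shut.
Start: joints at [1.112, 0.326, -0.193, 1.052, 0, 1.437], TCP at [0.176, 0.521, 0.25] pointing down, gripper open.
Joint ranges: [-2.65, 2.65], [-0.97, 1.79], [-1.3, 1.35], [-1.93, 2.1], [-1.47, 1.37], [-3.14, 3.14]. Speed limits (rad/s): [2.57, 2.57, 3.14, 3.14, 3.14, 3.14].

## Interface

Orientations are given as a rotation vector (axis times angle).
In Python, from cell import robot gives the robot as it stands. The module is installed in compiled form; this text tells all that it offers.
- The arm moves only by the shell command python3 -m jog 'ROWS' [FORCE]. ROWS is JSON, one flat list of numbers, 7 for each row, row after row: the turn, a rotation vector about the tool's x, y, z each as a share of 360 degrees, from -1 to 1, then the shift along the tool's x, y, z each as a share of 80 cm, from -1 to 1, then the opening, from 0 (shut) to 1 (fully open). In form: [wx, wy, wz, tx, ty, tz, jaw, wx, wy, wz, tx, ty, tz, jaw, ...]. A call has 1 to 10 rows; each row is the pose to reach, as a shift and turn from the pose commanded when the call began, along the tool's axes at that moment, turning the shorter way round; what a row does not reach only later rows make up. A row lasts 1/10 s, in which the tool goes at most 50 mm and 8.59 degrees, less where a joint would pass 70% of its speed; a pose out of reach is approached as far as the arm can. A call with a number of a shift or a turn outside -1 to 1 is refused whole. A call with a gripper value outside its range is refused whole. The fingers move at their own pace and stop on an object; FORCE is the grip in N (left out, the last holds). Time passes only in rows, so rows that repeat a pose let the fingers close. It gives the time, the measured TCP pose, the force, the opening and the grip force at its end, in the units of the state.
- robot.state(): the state, without advancing time (a new reading comes with each control period).
- robot.capture(name): name is "side" or "top" or "wrist"; returns a dict with "frame" (400x640x3 uint8, red, green, blue), "K" (3x3 intrinsics, pixels), "R" (3x3) and "t" (3): a world point X has camera coordinates R X + t. Camera axes: x right, y down, z forward; pixel columns grow to the right and rows downward; lengths in m; the calibration is good to about 2 mm. A picture is of the moment at which its call begins. There is no depth.
- robot.finish_job(): hands the job in; it is judged then, once.
The state is a dict: "time": time; "q": joint angles; "joint_vel": joint speeds; "tau": joint torques, N m; "tool_pos": TCP position; "ee_rot": TCP orientation; "force": force on the tool from outside, world axes, zero at the start; "moment": the same for the moment, N m; "gripper_width": finger opening in m; "grip_force": force on a finger pad.
Only numpy, scipy, OpenCV 4.12 (cv2) and the standard library are available. Lean on these libraries where they do the work, as an engineer would, in place of code of your own. Each camera call takes 0.05 s, during which the arm holds its last target. There are 200 camera calls.

## Task

Check the feeler on the bench thickness gauge: with the gauge's plates still closed, wake the readout with its green key, switch it to millimetres with the blue key and zero it with the yellow key, one key at a time and each pushed right down. Then take the feeler by its black handle and gently slide its blade flat and straight between the two plates, so that it lifts the sprung upper plate and drags snugly, until the dark line across the blade is level with the front edge of the lower plate. Finish while still gripping the handle and holding the blade still at that depth, so that the reading can be taken; do not touch the gauge with the gripper, and leave the tools and parts lying around where they are.

Things in the scene. Friction and masses are not known exactly. Their poses are not given: they have to be found in the camera images.
- feeler_handle (a point): centre of the feeler's black handle, half-way up. The feeler lies flat on the bench, loose, about 0.16 kg. Handle 80 mm long (x), 14 mm wide (y), 22 mm tall (z), with an aluminium collar at its blade end; x points along the blade to its tip, z up. Handle and blade share one flat underside, 11 mm below this point.
- feeler_tip (a point): tip of the feeler's blade, 2 mm above its underside, 145 mm ahead (+x) of the handle's centre. The last 22 mm of the blade taper to a nose 1.2 mm thick and 18 mm wide.
- feeler_line (a point): the dark line engraved across the blade, 85 mm behind the tip and 60 mm ahead of the handle's centre, 2 mm above the underside; x along the blade towards the tip
- feeler: the whole feeler; origin on its underside below the handle's centre, x along the blade to its tip, z up. Its steel blade is 4 mm thick, 24 mm wide and stands 105 mm out of the handle along +x, at the bottom of the handle.
- gauge: bench thickness gauge, fixed: grey cast base 190 x 120 mm, 28 mm high, starting 75 mm in front of the spindle; column axis 78 mm behind the spindle; arm and round digital head up to 225 mm high, nothing above the plates further forward than 36 mm before the spindle. Origin on the bench straight below the spindle; x points from the open front to the column (the blade goes in along +x), z up.
- lower_plate (a point): point on the top face of the fixed lower plate straight below the spindle, 55 mm above the bench. The plate is 60 mm wide (y) and reaches from 70 mm in front of this point to 32 mm behind it; its top is flat from 66 mm in front, with a small bevel at the front edge. Axes as the gauge's.
- plate_front (a point): middle of the front edge of the lower plate, level with its top, 70 mm in front of the spindle
- plate_centre (a point): sprung upper plate on the spindle: 40 mm wide, flat underside from 17 mm in front of the spindle to 18 mm behind; ahead of that its underside slopes up by 7 mm over 19 mm as a lead-in. This point: centre of its underside. Closed it rests on the lower plate; it presses down with 6 N closed, 8 N when lifted 4 mm; the plates are oiled, the drag is 3 to 5 N.
- upper_plate (a joint): lift of the upper plate in m: 0 = closed on the lower plate, 0.004 = riding on the feeler's blade; range 0 to 0.012
- readout: grey desk readout, fixed: 104 mm deep (x), 160 mm wide (y), 34 mm high in front under the keys, 62 mm at the display hump behind. Origin under its centre; x points away from the operator, y to the left. Three round spring keys in a row, 52 mm apart: green at +y, yellow in the middle, blue at -y.
- green_key_top (a point): top centre of the green key (wakes the readout), 20 mm across, about 55 mm above the bench
- blue_key_top (a point): top centre of the blue key (millimetres), 20 mm across
- yellow_key_top (a point): top centre of the yellow key (zero), 20 mm across
- green_key (a joint): press of the green key in m: 0 up, 0.006 fully down; fully down takes 4.5 N, springs back
- blue_key (a joint): press of the blue key in m: 0 up, 0.006 fully down; 4.5 N, springs back
- yellow_key (a joint): press of the yellow key in m: 0 up, 0.006 fully down; 4.5 N, springs back
- screwdriver: bystander: red and black screwdriver, 198 mm
- centre_punch: bystander: dark centre punch, 108 mm
- wheel_hub_2: bystander: bright turned wheel hub, 52 mm across, 19 mm high
- marker: bystander: white pen with a red cap, 124 mm
- nut_m16: bystander: steel nut, 24 x 28 x 13 mm
- nut_m12: bystander: steel nut, 19 x 22 x 10 mm
- hexkey_6: bystander: black L-shaped hexagon key, 39 x 103 x 6 mm

How it is judged:
On the way, in this order (a step that is already met when the one before it is completed fails the run):
1. the green key is pushed right down, alone (value of joint green_key above 0.0045 m and value of joint each of blue_key, yellow_key below 0.002 m), for 0.05 s.
2. then the blue key, alone (value of joint blue_key above 0.0045 m and value of joint each of green_key, yellow_key below 0.002 m), for 0.05 s.
3. then the yellow key, alone, with the plates closed (value of joint yellow_key above 0.0045 m and value of joint each of green_key, blue_key below 0.002 m and value of joint upper_plate below 0.0008 m), for 0.05 s.
4. then the blade is slid under the upper plate and lifts it to the blade's thickness (value of joint upper_plate above 0.0033 m and contact force between feeler and upper_plate above 2 N and x of feeler_tip in the frame of gauge above 0 m), for 0.2 s.
At the end, for the whole second after the job is handed in: Fingers hold the still feeler; line within 10 mm of the lower plate's front edge, tip within 10 mm of the mid plane, blade within 0.1 rad of straight and 0.05 of level; upper plate rides on it (lift 3.3 to 6.5 mm, over 3 N); gripper clear of the gauge, keys up (x of feeler_line in the frame of plate_front between -0.01 and 0.01 m and y of feeler_tip in the frame of gauge between -0.01 and 0.01 m and angle between the x axis of feeler and the x axis of gauge, either way round below 0.1 rad and angle between feeler's own z axis and vertical below 0.05 rad and value of joint upper_plate between 0.0033 and 0.0065 m and contact force between feeler and upper_plate above 3 N and contact force between the fingers and feeler above 2 N and contact force between each of the arm, the fingers and gauge below 0.5 N and linear speed of feeler below 0.01 m/s and value of joint each of green_key, blue_key, yellow_key below 0.002 m); the arm keeps its last pose, push and grip.
It fails at once if two keys held down together (value of joint each of green_key, blue_key above 0.003 m or value of joint each of green_key, yellow_key above 0.003 m or value of joint each of blue_key, yellow_key above 0.003 m).
It fails at once if the gauge is touched with the gripper or arm (contact force between any of the fingers, the arm and gauge above 2 N).
It fails at once if the blade is rammed into the gauge (over 60 N) (contact force between feeler and gauge above 60 N).
It fails at once if a bystander is moved more than 20 mm (distance of any of screwdriver, centre_punch, wheel_hub_2, marker, nut_m16, nut_m12, hexkey_6 from where it was at the start of the episode above 0.02 m).
It also fails if it takes over 64 s, if anything falls off the work surface, if the arm or the gripper's body presses on something with over 40 N, if the wrist force passes 120 N, or if a joint passes its speed limit or range.

## Working session

There is one attempt and no reset: what is moved stays moved. The work goes in short steps, Python scripts to look and compute and a shell command to move; the robot and the scene stay as the last step left them, time stands still between calls to the robot, and variables do not carry over. Pictures are saved under pics/ and viewed, at most 10 in all, crops included, and the job is handed in when it is done.

```bash
mkdir -p pics
python3 - <<'E'
from cell import robot
import cv2,numpy as np,pickle
s=robot.state();print({k:np.round(v,3).tolist() for k,v in s.items()})
d={}
for n in("side","top","wrist"):
    c=robot.capture(n);d[n]=c
    cv2.imwrite(f"pics/{n}0.png",c["frame"][:,:,::-1])
    C=-c["R"].T@c["t"];print(n,C.round(3),c["R"][2].round(3),c["K"][0,0])
pickle.dump(d,open("c0.pkl","wb"))
E
```

```text
{'time': 0.0, 'q': [1.112, 0.327, -0.194, 1.052, 0.0, 1.437], 'joint_vel': [-0.0, 0.0, 0.003, -0.001, -0.001, -0.001], 'tau': [-0.0, -44.34, 26.244, 0.016, -0.0, -0.0], 'tool_pos': [0.175, 0.521, 0.249], 'ee_rot': [-0.508, -3.1, 0.003], 'force': [-0.406, 0.699, 0.317], 'moment': [0.001, -0.03, 0.025], 'grip_force': 0.0, 'gripper_width': 0.086}
side [ 0.352 -1.453  0.599] [ 0.127  0.925 -0.357] 415.87999704523554
top [-0.14  -0.046  1.631] [ 0.403 -0.02  -0.915] 391.752071577475
wrist [0.102 0.544 0.373] [ 0.286 -0.097 -0.953] 342.22839897042945
```

View pics/top0.png

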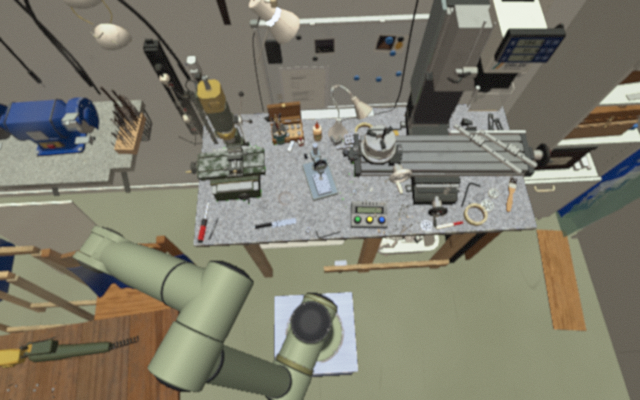

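View pics/side0.png

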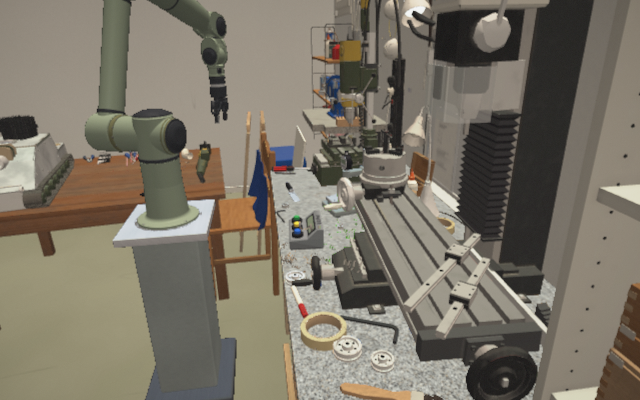

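The top view shows the readout at about (369,215) with green, yellow and blue keys at (358,219), (370,219) and (381,219). The feeler is at (277,224) with its handle to the left and blade to the right, the gauge is around (320,178), and the screwdriver is at (203,228). The side view shows the readout keys at about (298,228).

```bash
cat > h.py <<'E'
import numpy as np,cv2,pickle
from scipy.spatial.transform import Rotation as Ro
def ray(c,p):
    C=-c["R"].T@c["t"];d=c["R"].T@np.linalg.inv(c["K"])@np.array([p[0],p[1],1.]);return C,d/np.linalg.norm(d)
def plane(c,p,z):
    C,d=ray(c,p);return C+d*(z-C[2])/d[2]
def tri(obs):
    A=0;b=0
    for c,p in obs:
        C,d=ray(c,p);P=np.eye(3)-np.outer(d,d);A=A+P;b=b+P@C
    X=np.linalg.solve(A,b);return X,[np.linalg.norm(np.cross(X-ray(c,p)[0],ray(c,p)[1])) for c,p in obs]
def proj(c,X):
    q=c["K"]@(c["R"]@np.asarray(X,float)+c["t"]);return q[:2]/q[2]
def rows(st,target,Rt=None):
    "shift (share of 80cm) and turn (share of 360) in tool axes"
    R=Ro.from_rotvec(st["ee_rot"]);t=R.inv().apply(np.array(target)-st["tool_pos"])/.8
    w=np.zeros(3) if Rt is None else (R.inv()*Rt).as_rotvec()/(2*np.pi)
    return np.round(np.r_[w,t],4).tolist()
def down(yaw_closing):
    "tool pointing down, y axis at yaw in world xy"
    y=np.array([np.cos(yaw_closing),np.sin(yaw_closing),0]);z=np.array([0,0,-1.]);x=np.cross(y,z)
    return Ro.from_matrix(np.c_[x,y,z])
E
python3 - <<'E'
from h import *
d=pickle.load(open("c0.pkl","rb"));t=d["top"]
for n,p,z in[("green",(358,219),.055),("yellow",(370,219),.055),("blue",(381,219),.055),("handle",(262,225),.011),("tip",(297,222),.0),("gauge front",(326,196),.03),("gaugehead",(320,162),.2),("edge",(320,238),0),("edgeL",(200,243),0)]:
    print(n,plane(t,p,z).round(3))
s=d["wrist"]
import sys
R=Ro.from_rotvec([-0.508,-3.1,0.003]).as_matrix();print(R.round(3))
E
python3 -c "
import cv2
a=cv2.imread('pics/top0.png')[130:255,185:405];cv2.imwrite('pics/topc.png',cv2.resize(a,None,fx=3.6,fy=3.6,interpolation=cv2.INTER_CUBIC))"
```

```text
green [ 0.444 -0.207  0.055]
yellow [ 0.441 -0.259  0.055]
blue [ 0.439 -0.306  0.055]
handle [0.455 0.211 0.011]
tip [0.465 0.058 0.   ]
gauge front [ 0.57  -0.076  0.03 ]
gaugehead [ 0.651 -0.056  0.2  ]
edge [ 0.385 -0.04   0.   ]
edgeL [0.391 0.479 0.   ]
[[-0.948  0.319 -0.001]
 [ 0.319  0.948 -0.002]
 [-0.    -0.002 -1.   ]]
```

View pics/topc.png

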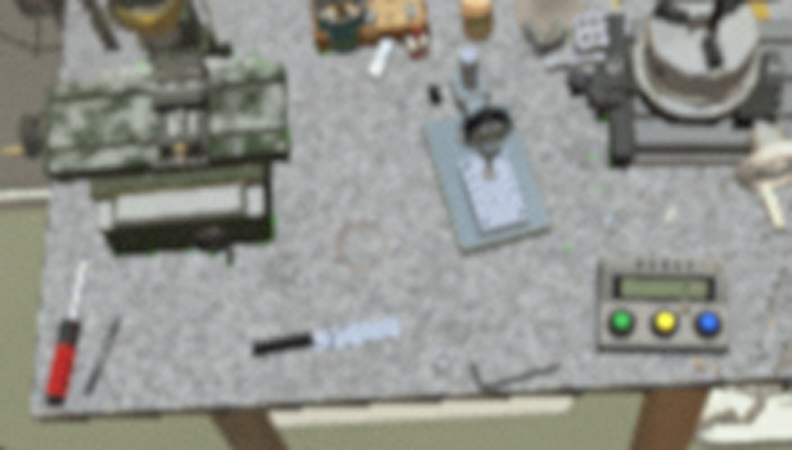

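The cropped top view shows the feeler with its black handle on the left, pointing roughly along −y. The gauge's open front faces the robot, its column turned slightly left, and the three keys are in a row. I'll go over the work with the wrist camera.

Run:
```python
from h import *
from cell import robot
s=robot.state()
print(rows(s,[.42,.1,.30],down(np.pi/2)),rows(s,[.42,-.12,.30],down(np.pi/2)))
print(down(np.pi/2).as_matrix())
```

```text
[-0.0002, -0.0001, -0.0517, -0.4577, -0.4011, -0.0625] [-0.0002, -0.0001, -0.0517, -0.5455, -0.6617, -0.0621]
[[-1.000000e+00  6.123234e-17  0.000000e+00]
 [ 6.123234e-17  1.000000e+00  0.000000e+00]
 [ 0.000000e+00  0.000000e+00 -1.000000e+00]]
```

```bash
python3 -m jog '[0,0,-0.0517,-0.4577,-0.4011,-0.0625,0, 0,0,-0.0517,-0.4577,-0.4011,-0.0625,0, 0,0,-0.0517,-0.4577,-0.4011,-0.0625,0, 0,0,-0.0517,-0.4577,-0.4011,-0.0625,0, 0,0,-0.0517,-0.4577,-0.4011,-0.0625,0, 0,0,-0.0517,-0.4577,-0.4011,-0.0625,0, 0,0,-0.0517,-0.4577,-0.4011,-0.0625,0, 0,0,-0.0517,-0.4577,-0.4011,-0.0625,0, 0,0,-0.0517,-0.4577,-0.4011,-0.0625,0, 0,0,-0.0517,-0.4577,-0.4011,-0.0625,0]' 40
python3 -m jog '[0,0,0,0,0,0,0,0,0,0,0,0,0,0,0,0,0,0,0,0,0]'
python3 - <<'E'
from h import *
from cell import robot
s=robot.state();print(s["time"],s["tool_pos"],s["ee_rot"])
c=robot.capture("wrist");pickle.dump((s,c),open("w1.pkl","wb"));cv2.imwrite("pics/w1.png",c["frame"][:,:,::-1])
print(rows(s,[.42,-.12,.30],down(np.pi/2)))
E
```

```text
time: 1.15
tool_pos: [0.4208, 0.0981, 0.3005]
ee_rot: [0.001, 3.141, 0.0]
force: [1.5, 0.4, 0.3]
gripper_width: 0.0001
grip_force: 0.0
time: 1.45
tool_pos: [0.4193, 0.1009, 0.2999]
ee_rot: [0.001, -3.14, -0.0]
force: [0.3, 1.0, 0.9]
gripper_width: -0.0002
grip_force: 0.0
1.45 [0.41931067 0.1009426  0.29990816] [ 1.37547353e-03 -3.14035308e+00 -4.39646756e-04]
[0.0, -0.0002, 0.0001, -0.0006, -0.2762, -0.0002]
```

View pics/w1.png

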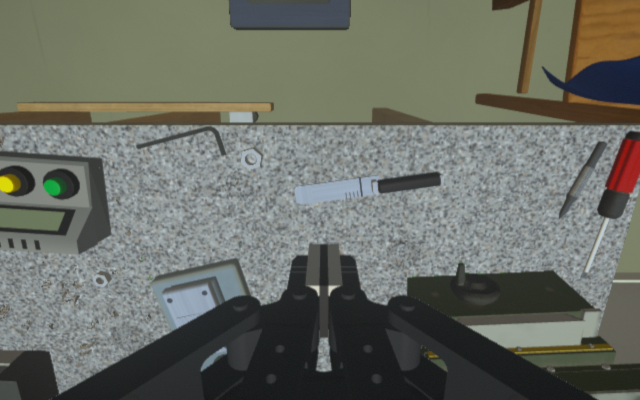

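The wrist view has the image top toward the robot. It shows the feeler's handle around (410,184) and blade tip at (296,195), the green key at (58,184), the yellow key at (9,182) and the gauge plates around (200,300). An M12 nut lies at (101,279), the M16 nut at (250,159) and the hex key at (190,137).

```bash
python3 -m jog '[0,0,0,0,-0.275,0,0, 0,0,0,0,-0.275,0,0, 0,0,0,0,-0.275,0,0, 0,0,0,0,-0.275,0,0, 0,0,0,0,-0.275,0,0, 0,0,0,0,-0.275,0,0, 0,0,0,0,-0.275,0,0, 0,0,0,0,-0.275,0,0]' >/dev/null
python3 - <<'E'
from h import *
from cell import robot
s=robot.state();print(s["time"],s["tool_pos"],s["ee_rot"])
c=robot.capture("wrist");pickle.dump((s,c),open("w2.pkl","wb"));cv2.imwrite("pics/w2.png",c["frame"][:,:,::-1])
E
```

```text
2.3 [ 0.4200264  -0.11785425  0.30020869] [ 4.58073044e-03 -3.14124129e+00 -9.62575899e-04]
```

View pics/w2.png

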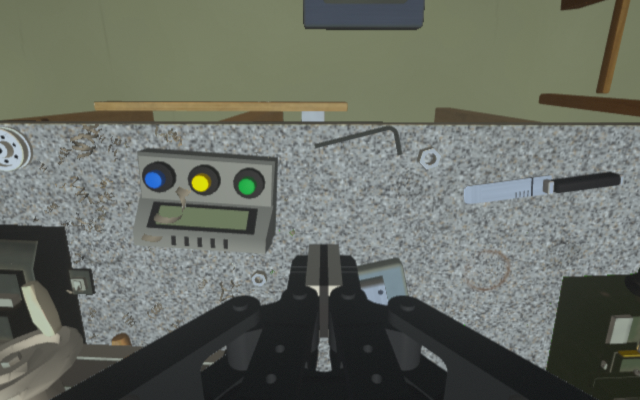

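The second view shows the blue, yellow and green key centres near (157,178), (203,182) and (247,185), the feeler from (465,195) to (620,181), and the gauge mostly behind the gripper.

```bash
cat >> h.py <<'E'
def blob(c,lo,hi,box=None,amin=30):
    hsv=cv2.cvtColor(c["frame"],cv2.COLOR_RGB2HSV);m=cv2.inRange(hsv,lo,hi)
    if box:
        k=np.zeros_like(m);x0,y0,x1,y1=box;k[y0:y1,x0:x1]=255;m&=k
    n,l,st,ce=cv2.connectedComponentsWithStats(m);i=1+np.argmax(st[1:,4]);return ce[i],st[i],(l==i).astype(np.uint8)
KEY={"green":((45,100,50),(85,255,255)),"yellow":((22,120,100),(35,255,255)),"blue":((100,150,80),(120,255,255))}
E
python3 - <<'E'
from h import *
s1,c1=pickle.load(open("w1.pkl","rb"));s2,c2=pickle.load(open("w2.pkl","rb"));d=pickle.load(open("c0.pkl","rb"))
for k,(lo,hi) in KEY.items():
    o=[]
    for n,c,box in(("w1",c1,(0,150,100,220)),("w2",c2,(130,150,280,210)),("top",d["top"],(345,205,390,230)),("side",d["side"],(280,205,325,250))):
        try:
            ce,st,_=blob(c,lo,hi,box);print(k,n,ce.round(1),st.tolist())
            if st[0]>0:o.append((c,ce))
        except ValueError: print(k,n,"none")
    X,r=tri(o);print(k,X.round(4),np.round(r,4)); 
    print("   w2 on z=.055",plane(c2,blob(c2,lo,hi,(130,150,280,210))[0],.055).round(4))
o=[]
for c,b in((c1,(370,165,450,205)),(c2,(545,165,630,205))):
    ce,st,m=blob(c,(0,0,0),(180,255,75),b);cs,_=cv2.findContours(m,0,1);r=cv2.minAreaRect(max(cs,key=cv2.contourArea));print("handle",ce,st,r);o.append((c,ce))
X,r=tri(o);print("handle",X.round(4),np.round(r,4),plane(c1,o[0][1],.02),plane(c2,o[1][1],.02))
X,r=tri([(c1,(296,195)),(c2,(465,195))]);print("tip",X.round(4),r)
print("tip on plane",plane(c1,(296,195),.002),plane(c2,(465,195),.002))
E
```

```text
green w1 [ 54.6 186.1] [44, 177, 23, 19, 332]
green w2 [246.7 185.5] [238, 177, 19, 18, 261]
green top [357. 219.] [355, 217, 5, 5, 21]
green side [296.1 217.5] [294, 216, 6, 4, 21]
green [ 0.4485 -0.2052  0.0481] [0.001  0.0014 0.0021 0.0005]
   w2 on z=.055 [ 0.4477 -0.2046  0.055 ]
yellow w1 [  8.6 183.3] [0, 175, 20, 18, 297]
yellow w2 [200.5 182.4] [191, 174, 20, 18, 278]
yellow top [369.3 219. ] [367, 217, 6, 5, 24]
yellow side [296.  223.3] [294, 221, 5, 6, 26]
yellow [ 0.4438 -0.2568  0.0507] [0.0016 0.0009 0.0008]
   w2 on z=.055 [ 0.4442 -0.2558  0.055 ]
blue w1 none
blue w2 [154.  179.1] [145, 171, 19, 18, 269]
blue top [381.4 219.5] [379, 218, 5, 4, 17]
blue side [296.7 230.4] [294, 228, 6, 6, 30]
blue [ 0.4401 -0.3086  0.0504] [0.0018 0.0019 0.0001]
   w2 on z=.055 [ 0.4406 -0.3072  0.055 ]
handle [408.65474723 182.12453761] [378 172  62  21 811] ((408.7091369628906, 182.1031494140625), (13.32193374633789, 62.16903305053711), 82.56858825683594)
handle [585.80110497 181.74364641] [552 172  68  21 905] ((586.0111083984375, 181.75868225097656), (14.376855850219727, 67.11847686767578), 83.1572265625)
handle [0.453  0.205  0.0164] [0.0001 0.0001] [0.4520659  0.20411012 0.02      ] [0.45187275 0.20212367 0.02      ]
tip [0.4747 0.0646 0.0014] [np.float64(0.00028341610163134726), np.float64(0.0002834161016313597)]
tip on plane [0.47425177 0.06467754 0.002     ] [0.47484581 0.06439214 0.002     ]
```

```bash
python3 -m jog '[0,0,0,-0.035,-0.109,0.25,0, 0,0,0,-0.035,-0.109,0.25,0, 0,0,0,-0.035,-0.109,0.25,0, 0,0,0,-0.035,-0.109,0.25,0, 0,0,0,-0.035,-0.109,0.25,0, 0,0,0,-0.035,-0.109,0.25,0, 0,0,0,-0.035,-0.109,0.25,0, 0,0,0,-0.035,-0.109,0.25,0]'
python3 - <<'E'
from h import *
from cell import robot
s=robot.state()
print(rows(s,[.448,-.205,.066],down(np.pi/2)),s["tool_pos"])
E
```

```text
time: 3.15
tool_pos: [0.4491, -0.2063, 0.1018]
ee_rot: [-0.003, 3.14, -0.002]
force: [1.1, 0.3, 0.2]
gripper_width: 0.0001
grip_force: 0.0
[-0.0002, 0.0003, 0.0003, 0.0015, 0.0017, 0.0448] [ 0.44909592 -0.20633503  0.10181412]
```

```bash
python3 -m jog '[0,0,0,0,0,0.025,0, 0,0,0,0,0,0.035,0, 0,0,0,0,0,0.040,0, 0,0,0,0,0,0.0425,0, 0,0,0,0,0,0.0425,0, 0,0,0,0,0,0.0425,0]'
```

```text
time: 3.75
tool_pos: [0.4487, -0.2066, 0.0679]
ee_rot: [-0.001, 3.14, 0.0]
force: [-1.5, 3.3, 10.1]
gripper_width: 0.0001
grip_force: 5.3
```

Green bottomed at about 10 N, more than the 4.5 N needed. Next is blue.

```bash
python3 -m jog '[0,0,0,0,0,-0.0425,0, 0,0,0,0,0,-0.0425,0, 0,0,0,0.009,-0.128,-0.0425,0, 0,0,0,0.009,-0.128,-0.0425,0, 0,0,0,0.009,-0.128,-0.0425,0, 0,0,0,0.009,-0.128,-0.0425,0, 0,0,0,0.009,-0.128,-0.0425,0]' | head -2
python3 -m jog '[0,0,0,0,0,0.025,0, 0,0,0,0,0,0.035,0, 0,0,0,0,0,0.040,0, 0,0,0,0,0,0.0425,0, 0,0,0,0,0,0.0425,0, 0,0,0,0,0,0.0425,0]'
```

```text
time: 4.45
tool_pos: [0.4404, -0.3082, 0.1]
time: 5.05
tool_pos: [0.4405, -0.3075, 0.0678]
ee_rot: [0.002, -3.141, -0.003]
force: [-3.9, 5.2, 15.9]
gripper_width: 0.0002
grip_force: 7.9
```

```bash
python3 -m jog '[0,0,0,0,0,-0.0425,0, 0,0,0,0,0,-0.0425,0, 0,0,0,-0.004,0.0645,-0.0425,0, 0,0,0,-0.004,0.0645,-0.0425,0, 0,0,0,-0.004,0.0645,-0.0425,0, 0,0,0,-0.004,0.0645,-0.0425,0]' | head -2
python3 -m jog '[0,0,0,0,0,0.025,0, 0,0,0,0,0,0.035,0, 0,0,0,0,0,0.040,0, 0,0,0,0,0,0.0425,0, 0,0,0,0,0,0.0425,0, 0,0,0,0,0,0.0425,0]'
```

```text
time: 5.65
tool_pos: [0.4445, -0.258, 0.1003]
time: 6.25
tool_pos: [0.4441, -0.2585, 0.0679]
ee_rot: [0.001, 3.142, -0.002]
force: [-3.8, 2.8, 14.4]
gripper_width: 0.0002
grip_force: 7.3
```

All three are pressed (14–16 N, same height). Now I'll retreat and look at the gauge from two places.

```bash
python3 -m jog '[0,0,0,0,0,-0.06,0, 0,0,0,0,0,-0.12,0, 0,0,0,0.105,0.06,-0.27,0, 0,0,0,0.105,0.06,-0.27,0, 0,0,0,0.105,0.06,-0.27,0, 0,0,0,0.105,0.06,-0.27,0, 0,0,0,0.105,0.06,-0.27,0, 0,0,0,0.105,0.06,-0.27,0, 0,0,0,0.105,0.06,-0.27,0]' | head -2
python3 - <<'E'
from h import *
from cell import robot
s=robot.state()
c=robot.capture("wrist");pickle.dump((s,c),open("w3.pkl","wb"));cv2.imwrite("pics/w3.png",c["frame"][:,:,::-1])
E
python3 -m jog '[0,0,0,0,0.34,0,1, 0,0,0,0,0.34,0,1, 0,0,0,0,0.34,0,1, 0,0,0,0,0.34,0,1, 0,0,0,0,0.34,0,1, 0,0,0,0,0.34,0,1, 0,0,0,0,0.34,0,1, 0,0,0,0,0.34,0,1]' |head -2
python3 - <<'E'
from h import *
from cell import robot
s=robot.state()
c=robot.capture("wrist");pickle.dump((s,c),open("w4.pkl","wb"))
_,c3=pickle.load(open("w3.pkl","rb"))
a=c3["frame"][200:400,320:640];b=c["frame"][200:400,0:320]
v=np.vstack([cv2.resize(q,(480,300),interpolation=3) for q in(a,b)])
cv2.imwrite("pics/w34.png",v[:,:,::-1])
E
```

```text
time: 7.15
tool_pos: [0.3601, -0.2097, 0.2809]
time: 8.0
tool_pos: [0.36, 0.0625, 0.2815]
```

View pics/w34.png

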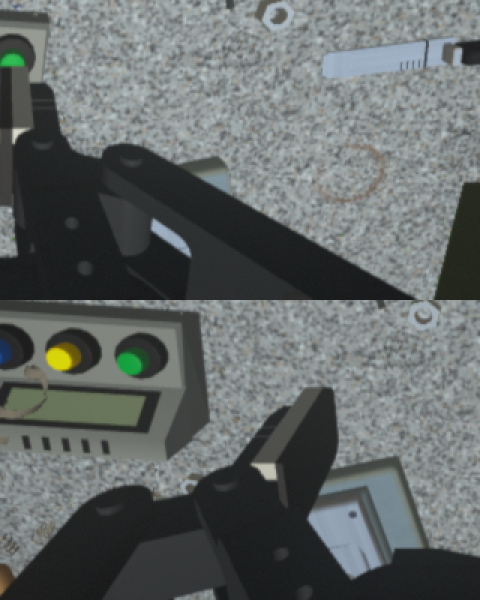

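The gripper hides the gauge in both views: only a plate corner at about (330,510) of the mosaic is visible. I'll look from directly above the plate's front instead, with the gripper well above the head.

```bash
python3 -m jog '[0,0,0,0,0,-0.06,0.3, 0,0,0,0,-0.05,-0.124,0.3, 0,0,0,-0.2125,-0.104,-0.124,0.3, 0,0,0,-0.2125,-0.104,-0.124,0.3, 0,0,0,-0.2125,-0.104,-0.124,0.3, 0,0,0,-0.2125,-0.104,-0.124,0.3, 0,0,0,-0.2125,-0.104,-0.124,0.3, 0,0,0,-0.2125,-0.104,-0.124,0.3, 0,0,0,-0.2125,-0.104,-0.124,0.3, 0,0,0,-0.2125,-0.104,-0.124,0.3]' | head -2
python3 - <<'E'
from h import *
from cell import robot
s=robot.state()
c=robot.capture("wrist");pickle.dump((s,c),open("w5.pkl","wb"))
E
python3 -m jog '[0,0,0,0,-0.15,0,0.3, 0,0,0,0,-0.15,0,0.3, 0,0,0,0,-0.15,0,0.3, 0,0,0,0,-0.15,0,0.3, 0,0,0,0,-0.15,0,0.3, 0,0,0,0,-0.15,0,0.3]' |head -2
python3 - <<'E'
from h import *
from cell import robot
s=robot.state()
c=robot.capture("wrist");pickle.dump((s,c),open("w6.pkl","wb"))
_,c5=pickle.load(open("w5.pkl","rb"))
for q in(c5,c):print(proj(q,(.57,-.08,.03)))
v=np.vstack([c5["frame"][60:340,100:500],c["frame"][60:340,200:600]])
cv2.imwrite("pics/w56.png",v[:,:,::-1])
E
```

```text
time: 9.05
tool_pos: [0.5292, -0.021, 0.3818]
time: 9.7
tool_pos: [0.5299, -0.1397, 0.3819]
[282.78362415 174.04410295]
[365.84344135 173.45991877]
```

View pics/w56.png

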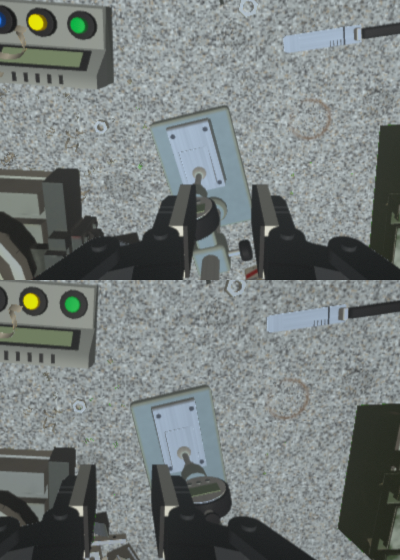

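Both views show the gauge base (corners near (250,183) and (327,167) in the first frame), the bright lower plate with two dark screws near its front, and the spindle boss. I'll enlarge it to read the corners.

Run:
```python
from h import *
_,c5=pickle.load(open("w5.pkl","rb"));_,c6=pickle.load(open("w6.pkl","rb"))
a=c5["frame"][155:255,245:345];b=c6["frame"][155:255,325:425]
v=np.hstack([cv2.resize(q,(400,400),interpolation=cv2.INTER_CUBIC) for q in(a,b)])
cv2.imwrite("pics/g.png",v[:,:,::-1])
```

```text
(no output)
```

View pics/g.png

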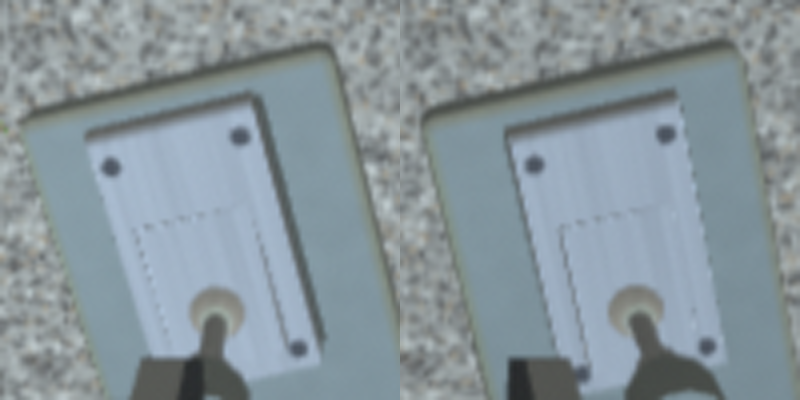

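Reading the enlargement (4×), left tile offset (245,155) and right tile offset (325,155):

| Feature | Left tile | Right tile |
|---|---|---|
| Plate front corners | (88,143), (251,103) | (107,142), (276,101) |
| Rear right corner | (322,358) | (323,360) |
| Screws | (111,166), (240,136), (298,348) | (135,164), (266,133), (307,346) |

```bash
cat > g.py <<'E'
from h import *
_,c5=pickle.load(open("w5.pkl","rb"));_,c6=pickle.load(open("w6.pkl","rb"))
L=lambda p:(245+(p[0]+.5)/4-.5,155+(p[1]+.5)/4-.5);R_=lambda p:(325+(p[0]+.5)/4-.5,155+(p[1]+.5)/4-.5)
P={}
for n,a,b in[("frontR",(88,143),(107,142)),("frontL",(251,103),(276,101)),("backL",(322,358),(323,360)),("s1",(111,166),(135,164)),("s2",(240,136),(266,133)),("s3",(298,348),(307,346)),("baseR",(24,117),(25,118)),("baseL",(328,45),(336,45)),("boss",(216,312),(236,308))]:
    X,r=tri([(c5,L(a)),(c6,R_(b))]);zz=.028 if "base" in n else .055
    q=(plane(c5,L(a),zz)+plane(c6,R_(b),zz))/2;P[n]=q
    print(n,X.round(4),np.round(r[0],4),"on plane",plane(c5,L(a),zz).round(4),plane(c6,R_(b),zz).round(4))
E
python3 - <<'E'
from g import *
f=lambda a,b:P[b][:2]-P[a][:2]
w=f("frontR","frontL");sd=f("frontL","backL");print("width",np.linalg.norm(w),"len",np.linalg.norm(sd))
ang=lambda v:np.arctan2(v[1],v[0])
print("yaw from front",ang(w)-np.pi/2,"side",ang(sd),"screws",ang(f("s1","s2"))-np.pi/2,ang(f("s2","s3")),"base",ang(f("baseR","baseL"))-np.pi/2,np.linalg.norm(f("baseR","baseL")))
y=np.mean([ang(w)-np.pi/2,ang(sd),ang(f("s1","s2"))-np.pi/2,ang(f("s2","s3")),ang(f("baseR","baseL"))-np.pi/2])
x=np.array([np.cos(y),np.sin(y)]);print("yaw",y)
fr=(P["frontR"]+P["frontL"])[:2]/2;bs=(P["baseR"]+P["baseL"])[:2]/2
print("front mid",fr,"spindle by front",fr+.07*x,"by base",bs+.075*x,"boss",P["boss"])
E
```

```text
frontR [ 0.5896 -0.1014  0.0466] 0.0003 on plane [ 0.5868 -0.1     0.055 ] [ 0.5874 -0.1022  0.055 ]
frontL [ 0.574  -0.044   0.0502] 0.0 on plane [ 0.5727 -0.0438  0.055 ] [ 0.5728 -0.0451  0.055 ]
backL [ 0.6733 -0.0195  0.0455] 0.0007 on plane [ 0.6679 -0.0196  0.055 ] [ 0.6695 -0.0219  0.055 ]
s1 [ 0.595  -0.0924  0.0556] 0.0001 on plane [ 0.5951 -0.0925  0.055 ] [ 0.5953 -0.0923  0.055 ]
s2 [ 0.5842 -0.0478  0.055 ] 0.0001 on plane [ 0.5844 -0.0478  0.055 ] [ 0.5841 -0.0478  0.055 ]
s3 [ 0.6638 -0.0282  0.0554] 0.0 on plane [ 0.664  -0.0282  0.055 ] [ 0.664  -0.0281  0.055 ]
baseR [ 0.5885 -0.1295  0.0181] 0.0006 on plane [ 0.5851 -0.1273  0.028 ] [ 0.5864 -0.1298  0.028 ]
baseL [ 0.5606 -0.0173  0.0204] 0.0004 on plane [ 0.5586 -0.0174  0.028 ] [ 0.5593 -0.0193  0.028 ]
boss [ 0.6447 -0.0566  0.0659] 0.0003 on plane [ 0.6499 -0.0574  0.055 ] [ 0.6492 -0.0545  0.055 ]
width 0.05843588500413681 len 0.09891351569854721
yaw from front 0.24887151632755278 side 0.24188462935765953 screws 0.2412333624268337 0.24099221242933805 base 0.23863744814462695 0.11341188837047907
yaw 0.24232383373720218
front mid [ 0.57990981 -0.07275807] spindle by front [ 0.64786462 -0.05596093] by base [ 0.64516192 -0.05542931] boss [ 0.64952647 -0.05597563  0.055     ]
```

The screws triangulate to z = 0.055 as specified, the plate is 58 × 99 mm and the yaw is consistent at 0.2415. Now the grasp.

Run:
```python
from h import *
from cell import robot
s=robot.state();s["tool_pos"]=np.array([.53,-.14,.38]);s["ee_rot"]=down(np.pi/2).as_rotvec()
print(rows(s,[.4528,.206,.15],down(.152)))
```

```text
[0.0, 0.0, 0.2258, 0.0965, 0.4325, 0.2875]
```

```bash
python3 -m jog '[0,0,0.2258,0.0965,0.4325,0,0.6, 0,0,0.2258,0.0965,0.4325,0,0.6, 0,0,0.2258,0.0965,0.4325,0,0.6, 0,0,0.2258,0.0965,0.4325,0,0.6, 0,0,0.2258,0.0965,0.4325,0,0.6, 0,0,0.2258,0.0965,0.4325,0.2875,0.6, 0,0,0.2258,0.0965,0.4325,0.2875,0.6, 0,0,0.2258,0.0965,0.4325,0.2875,0.6, 0,0,0.2258,0.0965,0.4325,0.2875,0.6, 0,0,0.2258,0.0965,0.4325,0.2875,0.6]' |head -3
python3 -m jog '[0,0,0,0,0,0,0.6,0,0,0,0,0,0,0.6,0,0,0,0,0,0,0.6]' | head -3
python3 - <<'E'
from h import *
from cell import robot
s=robot.state();print(s["q"].round(2) if hasattr(s["q"],"round") else s["q"])
c=robot.capture("wrist");pickle.dump((s,c),open("w7.pkl","wb"));cv2.imwrite("pics/w7.png",c["frame"][:,:,::-1])
print(rows(s,[.4528,.206,.023],down(.152)))
E
```

```text
time: 10.75
tool_pos: [0.4533, 0.2015, 0.1611]
ee_rot: [2.05, 2.38, 0.002]
time: 11.05
tool_pos: [0.4555, 0.1999, 0.1638]
ee_rot: [2.043, 2.384, 0.004]
[ 0.27  0.31 -0.46  0.8  -0.    1.68]
[0.0005, -0.0, 0.0002, 0.0081, -0.0027, 0.176]
```

View pics/w7.png

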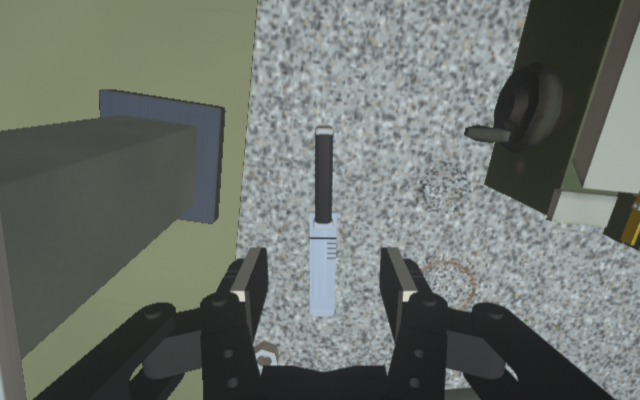

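The feeler is upright in the picture: handle from (324,130) to (323,220), line at (323,238) and tip at (322,317), midway between the fingers.

Run:
```python
from h import *
s,c=pickle.load(open("w7.pkl","rb"))
ce,st,m=blob(c,(0,0,0),(180,255,75),(300,120,350,230));print(ce,st)
h=plane(c,ce,.0165);t=plane(c,(322,317),.002);l=plane(c,(323,238),.004);e=plane(c,(324,128),.022)
print(h,t,l,e);d=(t-h)[:2];print(np.linalg.norm(d),np.arctan2(d[1],d[0]))
u=d/np.linalg.norm(d);print("handle by line",l[:2]-.06*u,"by tip",t[:2]-.145*u)
```

```text
[323.14919071 177.94722027] [ 315  135   18   88 1421]
[0.45478448 0.20552697 0.0165    ] [0.47582947 0.06201177 0.002     ] [0.46371674 0.14697508 0.004     ] [0.44918151 0.24600277 0.022     ]
0.14505000976850885 -1.425194617406417
handle by line [0.45501147 0.20634021] by tip [0.45479174 0.20547749]
```

```bash
python3 -m jog '[0,0,0.001,0.0075,0,0.06,0.6, 0,0,0.001,0.0075,0,0.11,0.6, 0,0,0.001,0.0075,0,0.15,0.6, 0,0,0.001,0.0075,0,0.176,0.6, 0,0,0.001,0.0075,0,0.176,0.6, 0,0,0.001,0.0075,0,0.176,0.6, 0,0,0.001,0.0075,0,0.176,0.6]' 
python3 -m jog '[0,0,0,0,0,0,0,0,0,0,0,0,0,0,0,0,0,0,0,0,0,0,0,0,0,0,0,0,0,0,0,0,0,0,0,0,0,0,0,0,0,0]' 100
```

```text
time: 11.8
tool_pos: [0.4553, 0.2056, 0.0232]
ee_rot: [2.053, 2.375, 0.005]
force: [0.1, 0.0, 0.5]
gripper_width: 0.0512
grip_force: 0.0
time: 12.4
tool_pos: [0.454, 0.2056, 0.0225]
ee_rot: [2.053, 2.377, 0.002]
force: [-0.8, -0.8, 8.9]
gripper_width: 0.0119
grip_force: 98.3
```

Gripped. Lift.

```bash
python3 -m jog '[0,0,0,0,0,-0.03,0, 0,0,0,0,0,-0.08,0, 0,0,0,0,0,-0.13,0, 0,0,0,0,0,-0.15,0, 0,0,0,0,0,-0.15,0, 0,0,0,0,0,-0.15,0]'
python3 - <<'E'
from h import *
from cell import robot
s=robot.state()
print(rows(s,[.409,-.115,.143],down(np.pi/2+.2415)))
E
```

```text
time: 13.0
tool_pos: [0.4529, 0.2054, 0.1409]
ee_rot: [-2.053, -2.377, 0.0]
force: [-0.2, 0.3, -1.8]
gripper_width: 0.0116
grip_force: 98.2
[-0.0, -0.0, -0.2652, -0.3882, -0.1125, -0.0027]
```

```bash
python3 -m jog '[0,0,-0.007,-0.01,-0.003,0,0, 0,0,-0.02,-0.03,-0.01,0,0, 0,0,-0.035,-0.055,-0.016,0,0, 0,0,-0.05,-0.08,-0.023,0,0, 0,0,-0.065,-0.10,-0.03,0,0, 0,0,-0.08,-0.12,-0.035,0,0, 0,0,-0.095,-0.14,-0.04,0,0, 0,0,-0.11,-0.16,-0.046,0,0, 0,0,-0.122,-0.18,-0.05,0,0, 0,0,-0.13,-0.19,-0.055,0,0]' |head -3
python3 - <<'E'
from h import *
from cell import robot
s=robot.state()
print(rows(s,[.409,-.115,.143],down(np.pi/2+.2415)))
E
```

```text
time: 14.0
tool_pos: [0.4304, 0.0476, 0.1394]
ee_rot: [-0.938, -2.995, 0.002]
[-0.0001, -0.0006, -0.135, -0.094, -0.1822, -0.0044]
```

```bash
python3 -m jog '[0,0,-0.007,-0.005,-0.01,0,0, 0,0,-0.02,-0.015,-0.03,0,0, 0,0,-0.035,-0.027,-0.05,0,0, 0,0,-0.05,-0.04,-0.075,0,0, 0,0,-0.07,-0.052,-0.10,0,0, 0,0,-0.09,-0.065,-0.125,0,0, 0,0,-0.11,-0.08,-0.15,0,0, 0,0,-0.125,-0.09,-0.17,0,0, 0,0,-0.135,-0.094,-0.182,0,0, 0,0,-0.135,-0.094,-0.182,0,0]' |head -3
python3 -m jog '[0,0,0,0,0,0,0,0,0,0,0,0,0,0,0,0,0,0,0,0,0]'
python3 - <<'E'
from h import *
from cell import robot
s=robot.state();c=robot.capture("wrist");pickle.dump((s,c),open("w8.pkl","wb"))
t=robot.capture("side");pickle.dump(t,open("s8.pkl","wb"))
print(s["time"],s["tool_pos"],rows(s,[.409,-.115,.143],down(np.pi/2+.2415)))
R=down(np.pi/2+.2415);p=s["tool_pos"];x=np.array([np.cos(.2415),np.sin(.2415),0])
z=p[2]-.023+.002
print("expected px tip",proj(c,p+.145*x+[0,0,z-p[2]]),"line",proj(c,p+.06*x+[0,0,z+.002-p[2]]), "side",proj(t,p),proj(t,p+.145*x+[0,0,z-p[2]]))
a=c["frame"][60:400,180:480];b=t["frame"][120:290,160:460]
v=np.hstack([cv2.resize(a,(400,453)),cv2.resize(cv2.resize(b,(400,227),interpolation=3),(400,453))])
v=np.hstack([cv2.resize(a,(400,453)),np.pad(cv2.resize(b,(400,227),interpolation=3),((0,226),(0,0),(0,0)))])
cv2.imwrite("pics/w8.png",v[:,:,::-1])
E
```

```text
time: 15.0
tool_pos: [0.4089, -0.1143, 0.1396]
ee_rot: [0.372, -3.116, -0.003]
time: 15.3
tool_pos: [0.4102, -0.1131, 0.141]
ee_rot: [0.377, -3.118, -0.001]
force: [0.1, -0.2, -1.4]
gripper_width: 0.0116
grip_force: 98.1
15.3 [ 0.41021925 -0.11312669  0.14095822] [0.0001, -0.0001, -0.0001, 0.002, -0.0019, -0.0026]
expected px tip [325.60798535 477.15836141] line [325.78555507 365.65359583] side [281.28095571 182.39548696] [320.89490813 182.21385428]
```

View pics/w8.png

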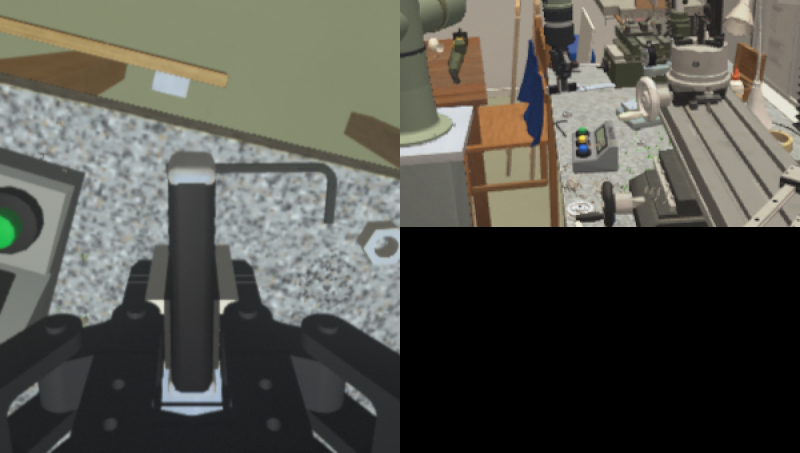

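The in-hand pose matches: the engraved line is near (325,363) in the frame against (326,366) expected, and the handle sits squarely between the pads. Next I lower to entry height, on the gauge's axis.

```bash
python3 -m jog '[0,0,0,0,-0.0015,0.02,0, 0,0,0,0,-0.0015,0.045,0, 0,0,0,0,-0.0015,0.065,0, 0,0,0,0,-0.0015,0.0765,0, 0,0,0,0,-0.0015,0.0765,0, 0,0,0,0,-0.0015,0.0765,0, 0,0,0,0,-0.0015,0.0765,0]'
python3 - <<'E'
from h import *
from cell import robot
P=[]
for _ in range(6):
    s=robot.state();P.append(np.r_[s["tool_pos"],s["ee_rot"]]);robot.capture("side")
p=np.mean([q[:3] for q in P],0);print(p,np.std(P,0)[:3])
u=np.array([.971,.239]);d=p[:2]-[.6465,-.0562];print("along",d@u,"lat",u[0]*d[1]-u[1]*d[0])
x=Ro.from_rotvec(P[-1][3:]).as_matrix();print(-x[:,0],x[:,2],np.arctan2(-x[1,0],-x[0,0]))
E
```

```text
time: 16.1
tool_pos: [0.4113, -0.1152, 0.0808]
ee_rot: [-0.376, 3.118, -0.001]
force: [-0.2, 0.0, -2.0]
gripper_width: 0.0116
grip_force: 98.1
[ 0.41118564 -0.11522018  0.08067674] [1.30681282e-04 4.56589941e-05 1.15305862e-04]
along -0.2425960693708785 lat -0.0010684607844213614
[9.71326198e-01 2.37749872e-01 6.44962785e-04] [ 7.61938129e-04 -4.00117648e-04 -9.99999630e-01] 0.24004869050341887
```

```bash
python3 -m jog '[0,0,0,-0.005,0.001,0.002,0, 0,0,0,-0.015,0.001,0.002,0, 0,0,0,-0.025,0.001,0.002,0, 0,0,0,-0.035,0.001,0.002,0, 0,0,0,-0.045,0.001,0.002,0, 0,0,0,-0.055,0.001,0.002,0, 0,0,0,-0.062,0.001,0.002,0, 0,0,0,-0.066,0.001,0.002,0, 0,0,0,-0.066,0.001,0.002,0]'
python3 -m jog '[0,0,0,-0.003,0,0,0, 0,0,0,-0.006,0,0,0, 0,0,0,-0.009,0,0,0, 0,0,0,-0.012,0,0,0, 0,0,0,-0.015,0,0,0, 0,0,0,-0.015,0,0,0]'
```

```text
time: 17.3
tool_pos: [0.4622, -0.1016, 0.0784]
ee_rot: [-0.377, 3.119, -0.0]
force: [0.6, -0.7, -2.0]
gripper_width: 0.0115
grip_force: 98.1
time: 17.9
tool_pos: [0.4738, -0.0988, 0.0785]
ee_rot: [-0.376, 3.119, -0.0]
force: [-0.2, 0.2, -2.0]
gripper_width: 0.0117
grip_force: 98.1
```

```bash
python3 -m jog '[0,0,0,-0.003,0,0,0, 0,0,0,-0.006,0,0,0, 0,0,0,-0.009,0,0,0, 0,0,0,-0.012,0,0,0, 0,0,0,-0.015,0,0,0, 0,0,0,-0.018,0,0,0, 0,0,0,-0.018,0,0,0]'
```

```text
time: 18.6
tool_pos: [0.4873, -0.0953, 0.0782]
ee_rot: [0.376, -3.118, -0.0]
force: [-0.5, 0.5, -2.9]
gripper_width: 0.0114
grip_force: 98.0
```

```bash
python3 -m jog '[0,0,0,-0.002,0,0,0, 0,0,0,-0.004,0,0,0, 0,0,0,-0.006,0,0,0, 0,0,0,-0.008,0,0,0, 0,0,0,-0.010,0,0,0, 0,0,0,-0.012,0,0,0, 0,0,0,-0.012,0,0,0]'
```

```text
time: 19.3
tool_pos: [0.4941, -0.0931, 0.078]
ee_rot: [0.375, -3.114, -0.0]
force: [-7.2, -1.1, 1.3]
gripper_width: 0.012
grip_force: 98.6
```

```bash
python3 -m jog '[0,0,0,-0.003,0,0,0, 0,0,0,-0.006,0,0,0, 0,0,0,-0.009,0,0,0, 0,0,0,-0.012,0,0,0, 0,0,0,-0.015,0,0,0, 0,0,0,-0.015,0,0,0]'
```

```text
time: 19.9
tool_pos: [0.506, -0.0902, 0.0779]
ee_rot: [0.375, -3.114, -0.0]
force: [-6.8, -0.8, 0.6]
gripper_width: 0.0116
grip_force: 98.5
```

```bash
python3 -m jog '[0,0,0,-0.003,0,0,0, 0,0,0,-0.006,0,0,0, 0,0,0,-0.009,0,0,0, 0,0,0,-0.012,0,0,0, 0,0,0,-0.015,0,0,0, 0,0,0,-0.018,0,0,0, 0,0,0,-0.018,0,0,0, 0,0,0,-0.018,0,0,0]'
python3 - <<'E'
from h import *
from cell import robot
s=robot.state();c=robot.capture("wrist");pickle.dump((s,c),open("w9.pkl","wb"))
p=s["tool_pos"];u=np.array([.971,.239]);d=p[:2]-[.6465,-.0562];print("along",d@u,"lat",u[0]*d[1]-u[1]*d[0],s["force"],s["moment"])
hsv=cv2.cvtColor(c["frame"],cv2.COLOR_RGB2GRAY);print(hsv[330:400:2,325].tolist())
_,c8=pickle.load(open("w8.pkl","rb"));print(cv2.cvtColor(c8["frame"],cv2.COLOR_RGB2GRAY)[330:400:2,325].tolist())
E
```

```text
time: 20.7
tool_pos: [0.5203, -0.0868, 0.0779]
ee_rot: [0.375, -3.115, -0.001]
force: [-4.7, -0.9, 0.7]
gripper_width: 0.0116
grip_force: 98.4
along -0.12986575080872645 lat 0.0004844536551161793 [-4.70506804 -0.87373453  0.67756874] [-0.26652116  1.02127396  0.01040688]
[42, 43, 41, 42, 41, 41, 41, 42, 41, 40, 41, 41, 93, 167, 167, 162, 69, 70, 165, 165, 161, 55, 29, 28, 28, 29, 28, 28, 29, 29, 28, 29, 28, 30, 28]
[47, 48, 47, 47, 47, 46, 47, 46, 45, 45, 45, 44, 104, 187, 186, 182, 79, 78, 184, 185, 179, 61, 33, 34, 32, 32, 34, 31, 32, 31, 32, 32, 32, 32, 31]
```

Run:
```python
from h import *
s,c=pickle.load(open("w9.pkl","rb"))
u=np.array([.971,.239])
for z in(.057,.059,.061):
    d=plane(c,(324.8,363),z)[:2]-[.6465,-.0562];print(z,"line along vs front",d@u+.07,"lat",u[0]*d[1]-u[1]*d[0])
```

```text
0.057 line along vs front -2.3611227630560006e-05 lat -5.3394421059990704e-05
0.059 line along vs front -0.001914785365228197 lat -6.273305494515491e-05
0.061 line along vs front -0.0038059595028258203 lat -7.207168883031564e-05
```

```bash
python3 -m jog '[0,0,0,-0.001,0,0,0, 0,0,0,-0.001,0,0,0, 0,0,0,-0.001,0,0,0, 0,0,0,-0.001,0,0,0, 0,0,0,-0.001,0,0,0, 0,0,0,-0.001,0,0,0]'; python3 -c "
from cell import robot
print(robot.finish_job())"
```

```text
time: 21.35
tool_pos: [0.5207, -0.0866, 0.0779]
ee_rot: [0.375, -3.114, -0.0]
force: [-6.3, -1.7, 0.5]
gripper_width: 0.0116
grip_force: 98.4
the job is handed in; nothing more can be done
None
```

I pressed the green, blue and yellow keys in that order, then slid the blade between the plates until its line was about 2 mm from the lower plate's front edge by my measurement. The job was handed in at about 21 s with the handle still gripped; no verdict came back, and I inferred the plate lift from blade depth and drag rather than reading it.

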